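# Ratchet the pan press shut

### The arm

A 6-joint arm with a two-finger parallel gripper is mounted at the origin on the work surface. World frame = base frame: x ahead of the robot, y to its left, z up, the work surface at z = 0. Lengths are in m, angles in rad, forces in N, time in s.
With the tool pointing down it reaches from about 0.375 to 0.9 m from the base axis. Payload 3.1 kg.
Tool frame: the origin (TCP) lies midway between the tips of the shut fingers; the grasp point (between the pads) lies 19 mm behind it (manip.grip_point_offset is the distance from the TCP to the grasp point, in m); z points along the fingers, y is the line along which they close (so a half turn about z gives the same grasp; the last joint's range is limited). The gripper opens to 87 mm and grips with 3 to 60 N. Pads are 19 mm wide; open, the fingers measure 117 mm over their backs; the gripper's body (75 mm by 190 mm) begins 51 mm behind the grasp point.
Start: joints at [-1.458, 0.527, 1.433, -0, 1.181, -0.178], TCP at [0.18, -0.599, 0.223] pointing down, gripper open.
Joint ranges: [-3.08, 3.08], [-0.75, 2.2], [0.22, 2.44], [-1.43, 4.57], [0, 2.65], [-2.85, 2.85]. Speed limits (rad/s): [2.79, 2.79, 3.14, 3.14, 3.14, 3.14].

### API

Orientations are given as a unit quaternion [x, y, z, w].
In Python, from plant import status, capture, get_calibration, workorder, manip gives the robot as it stands.
- The arm moves only by the shell command python3 -m pendant 'ROWS' [FORCE]. ROWS is JSON, a list of rows, each a list of 3 entries, a list of its own where there are three numbers: the gripper's target within -1 to 1 (shut at 1, half-way at 0, fully open at -1), then the shift along the tool's x, y, z in mm, then the turn about the tool's z in rad. In form: [[jaw, [tx, ty, tz], spin], ...]. A call has 1 to 12 rows; each row is the pose to reach, as a shift and turn from the pose commanded when the call began, along the tool's axes at that moment; what a row does not reach only later rows make up. A row lasts 1/10 s, in which the tool goes at most 50 mm and 8.59 degrees, less where a joint would pass 70% of its speed; a pose out of reach is approached as far as the arm can. A call with a gripper value outside its range is refused whole. The fingers move at their own pace and stop on an object; FORCE is the grip in N (left out, the last holds). Time passes only in rows, so rows that repeat a pose let the fingers close. It gives the time, the measured TCP pose, the force, the opening and the grip force at its end, in the units of the state.
- status.read_state(): the state, without advancing time (a new reading comes with each control period).
- capture(name): name is "side" or "top"; returns (picture, depth): 420x560x3 uint8, red, green, blue; 420x560 float32, m along the optical axis (not along the pixel's ray), 0 where there is no reading.
- get_calibration(name): a dict with "fx", "fy", "cx", "cy" (pixels), "xyz" and "attitude" of the camera in the world. Camera axes: x right, y down, z forward; pixel columns grow to the right and rows downward; lengths in m; the calibration is good to about 2 mm. A picture is of the moment at which its call begins. get_calibration takes no time and is no camera call.
- workorder.job_done(): hands the job in; it is judged then, once.
The state is a dict: "t": time; "q": joint angles; "joint_vel": joint speeds; "joint_efforts": joint torques, N m; "ee_pos": TCP position; "ee_rot": TCP orientation; "wrist_force": force on the tool from outside, world axes, zero at the start; "moment": the same for the moment, N m; "gripper_width": opening from 0.0 (shut) to 1.0 (fully open); "finger_force": force on a finger pad.
Only numpy, scipy, OpenCV 4.12 (cv2) and the standard library are available. Lean on these libraries where they do the work, as an engineer would, in place of code of your own. Each camera call takes 0.05 s, during which the arm holds its last target. There are 200 camera calls.

### The job

Close the small screw press over the steel food pan: swing its ratchet wrench back and forth, pulling clockwise (seen from above) and letting it slip freely on each return, until the pad under the cross-bar is fully home on the pan's lid and the screw will turn no further. Then let go of the wrench, and leave the bowl, the jar and the dough scraper where they are.

Things in the scene. Friction and masses are not known exactly. Their poses are not given: they have to be found in the camera images.
- press: fixed screw press: base plate 220 x 250 mm, lidded steel pan on it (rim 176 x 162 mm, lid boss 88 mm up), columns 105 mm either side of the screw with domed caps (32 mm wide, up to 161 mm), grey cross-bar (52 x 250 mm, top 138 mm up). Origin: centre of the base's underside, below the screw; z up, x from front to back (away from the robot, yaw up to 0.3 either way), y along the cross-bar
- pivot (a point): point on the vertical axis of screw and wrench at mid-height of the handle, 154 mm above the work surface; axes as the press. The wrench's ring head round it is 68 mm across, 144 to 162 mm up, with a hexagon up to 167 mm
- wrench_grip (a point): centre of the wrench's straight black rubber grip: 160 mm from the axis, 154 mm above the work surface; the grip is 20 mm wide, 18 mm high, 110 to 205 mm from the axis, level. x points from grip to axis, z up. The wrench cannot come off the screw. Air around and below the grip (nearest below: the lid, 84 mm up, the base plate or the table)
- wrench (a joint): swing of the wrench, rad: 0 = handle to the front of the press (its -x), growing clockwise seen from above (towards the press's +y, the robot's left); stops at -1.3 and 1.3. Clockwise drives the screw; anticlockwise slips freely over 18 teeth a turn, so up to 0.35 rad is lost at the start of a drive stroke. Stays where left
- screw (a joint): turn of the screw, rad, growing clockwise as the press closes: starts at 0 to 1.2, stops hard at 4.2 with the pad fully home, so one stroke is never enough. Driving takes about 0.3 N m (2 N at the grip) all the way; at the stop the wrench resists firmly. Its friction holds it while the wrench slips back
- pad_face (a point): centre of the underside of the round dark steel pad, 60 mm across and 9 mm thick, under the cross-bar. It sinks 12 mm per turn of the screw and comes home on the boss of the lid, 88 mm above the work surface; z up
- bowl: bystander: loose green plastic bowl, 150 mm across, 70 mm high; origin at the centre of its underside
- jar: bystander: loose glass jar with a metal cap, 70 mm across, 90 mm high; origin at the centre of its underside
- scraper: bystander: loose dough scraper lying flat, steel blade 100 x 140 mm with a wooden back 20 mm high; origin under the centre of the blade

How it is judged:
By the outcome, as a careful person would: the job done as asked, in the order asked, and still so for the second after the job is handed in, with the robot touching nothing.
It also fails if it takes over 54 s, if anything falls off the work surface, if the arm or the gripper's body presses on something with over 40 N, if the wrist force passes 120 N, or if a joint passes its speed limit or range.

## Working session

There is one attempt and no reset: what is moved stays moved. The work goes in short steps, Python scripts to look and compute and a shell command to move; the robot and the scene stay as the last step left them, time stands still between calls to the robot, and variables do not carry over. Pictures are saved under pics/ and viewed, at most 10 in all, crops included, and the job is handed in when it is done.

```bash
mkdir -p pics; ls; python3 - <<'E'
from plant import status,capture,get_calibration,manip
import cv2,numpy as np
for n in("top","side"):
    p,d=capture(n); cv2.imwrite(f"pics/{n}0.png",p[:,:,::-1]); np.save(f"pics/{n}0.npy",d); print(n,get_calibration(n))
s=status.read_state(); print(s, manip.grip_point_offset)
E
```

```text
pics
top {'fx': 465.9836780339616, 'fy': 465.9836780339616, 'cx': 282.1201310472715, 'cy': 216.55357422444607, 'xyz': array([0.27616704, 0.03367979, 1.30434071]), 'attitude': array([-0.66602882,  0.73684296, -0.08638347,  0.07749811])}
side {'fx': 488.0335859207384, 'fy': 488.0335859207384, 'cx': 271.9278957469541, 'cy': 207.39553096801478, 'xyz': array([0.00316803, 0.80686431, 0.81226136]), 'attitude': array([-0.26771669,  0.85400051, -0.42352991,  0.14011893])}
{'t': 0.1, 'q': array([-1.45750152e+00,  5.28345348e-01,  1.43375053e+00, -3.77246285e-05,
        1.18140145e+00, -1.78493665e-01]), 'joint_vel': array([ 0.00077287, -0.00260699, -0.00332868,  0.00014854, -0.00225283,
       -0.00055971]), 'joint_efforts': array([-6.84959673e-05, -4.40984023e+01, -1.77151233e+01,  6.33804803e-02,
        5.33924368e-02, -5.84303302e-05]), 'ee_pos': array([ 0.17973824, -0.59792177,  0.22169412]), 'ee_rot': array([ 9.89374808e-01,  1.45384256e-01,  1.36060480e-05, -9.52401659e-04]), 'wrist_force': array([ 0.27028803,  0.10896611, -0.38330398]), 'moment': array([0.03344951, 0.01225981, 0.03297645]), 'finger_force': 0.0, 'gripper_width': 1.0006369836811437} 0.0187
```

View pics/top0.png

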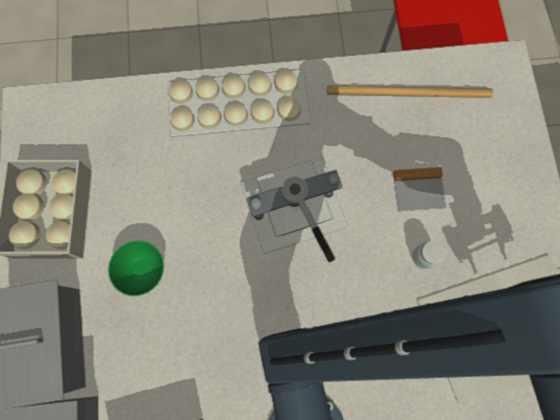

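View pics/side0.png

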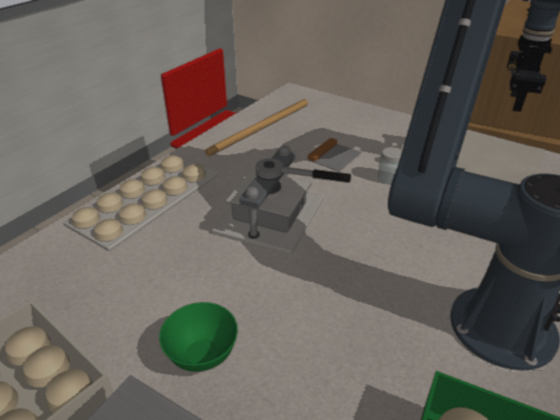

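Top view: the ring head is at (295,189), the black grip runs from (314,228) to (332,260), and the column caps are at (256,205) and (334,180). The bowl is at (136,267), the jar at (430,253) and the scraper at (418,188). The side view shows the same layout, with the handle towards the robot.

```bash
cat > h.py <<'E'
import numpy as np
from scipy.spatial.transform import Rotation as R
from plant import status,get_calibration
def px(n,u,v,z):
    c=get_calibration(n); r=R.from_quat(c['attitude']).apply([(u-c['cx'])/c['fx'],(v-c['cy'])/c['fy'],1])
    return c['xyz']+r*(z-c['xyz'][2])/r[2]
def proj(n,p):
    c=get_calibration(n); k=R.from_quat(c['attitude']).inv().apply(np.array(p)-c['xyz']); return c['fx']*k[0]/k[2]+c['cx'],c['fy']*k[1]/k[2]+c['cy']
E
python3 - <<'E'
from h import *
for nm,u,v,z in [("piv",295,189,.167),("g0",314,228,.163),("g1",332,260,.163),("capL",256,205,.161),("capR",334,180,.161),("jar",430,253,.09),("bowl",136,267,.07)]:
    print(nm,px("top",u,v,z).round(3), np.load("pics/top0.npy")[v,u])
print(px("side",268,168,.167).round(3),px("side",350,177,.16).round(3))
E
python3 - <<'E'
import cv2
a=cv2.imread("pics/top0.png")[140:290,220:420];cv2.imwrite("pics/c1.png",cv2.resize(a,None,fx=4,fy=4,interpolation=cv2.INTER_CUBIC))
E
```

```text
piv [ 0.613 -0.034  0.167] 1.1881199
g0 [ 0.508 -0.071  0.163] 1.16056
g1 [ 0.423 -0.106  0.163] 1.1490506
capL [0.582 0.068 0.161] 1.1824478
capR [ 0.628 -0.137  0.161] 1.2055564
jar [ 0.425 -0.373  0.09 ] 1.2254004
bowl [0.469 0.403 0.07 ] 1.296479
[ 0.603 -0.014  0.167] [ 0.423 -0.101  0.16 ]
```

View pics/c1.png

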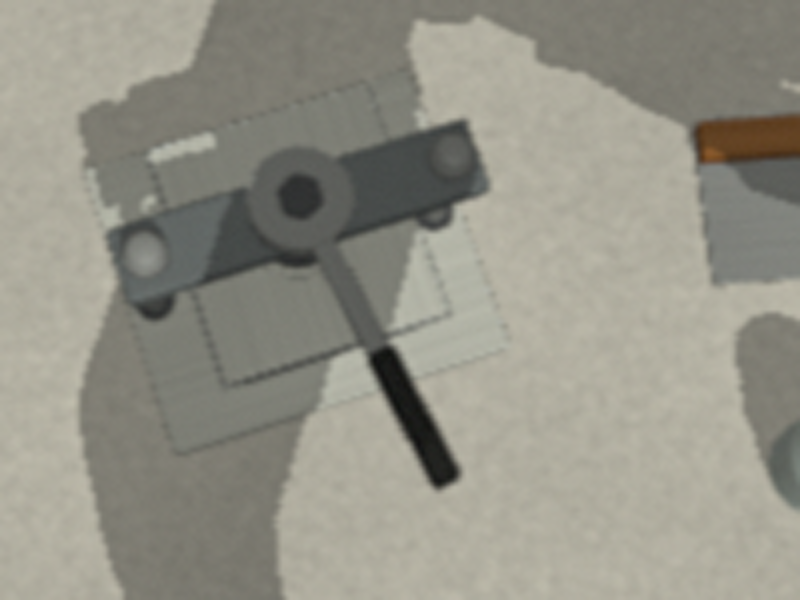

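```bash
cat >> h.py <<'E'
def shift(p,psi):
    s=status.read_state(); r=R.from_quat(s['ee_rot']); m=r.as_matrix(); cur=np.arctan2(m[1,0],m[0,0])
    return (r.inv().apply(np.array(p)-s['ee_pos'])*1000).round(1), round(cur-psi,3)
E
python3 - <<'E'
from h import *
P=px("top",294.7,189,.167);L=px("top",256.2,203.2,.161);r=px("top",333.5,179,.161);g1=px("top",331.5,259.2,.163);g0=px("top",315.2,227.5,.163)
print(P,(L+r)/2,np.linalg.norm(L-r),g0,g1,np.linalg.norm((g1-P)[:2]),np.linalg.norm((g0-P)[:2]))
y=L-r;yaw=np.arctan2(-y[0],y[1]);d=(P-(g0+g1)/2);psi=np.arctan2(d[1],d[0]);print("yaw",yaw,"psi",psi,"w",yaw-psi)
t=P-.163*np.array([np.cos(psi),np.sin(psi),0]);t[2]=.215
print(t,shift(t,psi))
E
```

```text
[ 0.61260013 -0.033556    0.167     ] [ 0.60891603 -0.03433506  0.161     ] 0.20811373366962782 [ 0.50874427 -0.07410447  0.163     ] [ 0.42541682 -0.10471907  0.163     ] 0.20025427481704552 0.1114908854788742
yaw 0.21373892768883868 psi 0.3664953975789246 w -0.1527564698900859
[ 0.46042513 -0.09196636  0.215     ] (array([ 414.4, -403.8,    7.6]), np.float64(-0.075))
```

```bash
python3 -m pendant '[[-0.2,[415,-404,0],-0.075],[-0.2,[415,-404,0],-0.075],[-0.2,[415,-404,0],-0.075],[-0.2,[415,-404,0],-0.075],[-0.2,[415,-404,0],-0.075],[-0.2,[415,-404,0],-0.075],[-0.2,[415,-404,0],-0.075],[-0.2,[415,-404,0],-0.075],[-0.2,[415,-404,0],-0.075],[-0.2,[415,-404,0],-0.075],[-0.2,[415,-404,0],-0.075],[-0.2,[415,-404,0],-0.075]]' 8
python3 -m pendant '[[-0.2,[0,0,0],0],[-0.2,[0,0,0],0]]'
python3 - <<'E'
from h import *
from plant import capture
import cv2
t=np.array([.4595,-.0925,.215]);print(shift(t,.366),status.read_state()['q'].round(2))
p,d=capture("side");cv2.imwrite("pics/s1.png",cv2.resize(p[80:280,180:420,::-1],None,fx=3,fy=3,interpolation=cv2.INTER_CUBIC))
E
```

```text
t: 1.3
ee_pos: [0.4617, -0.089, 0.2224]
ee_rot: [0.983, 0.184, -0.0, -0.0]
wrist_force: [0.6, -0.3, 0.2]
gripper_width: 0.604
finger_force: 0.0
t: 1.5
ee_pos: [0.4608, -0.0918, 0.2223]
ee_rot: [0.983, 0.183, -0.0, 0.0]
wrist_force: [-0.4, -0.4, 1.3]
gripper_width: 0.598
finger_force: 0.0
(array([-1.5,  0.2,  7.3]), np.float64(0.003)) [-0.43  0.32  1.81 -0.    1.01  0.77]
```

View pics/s1.png

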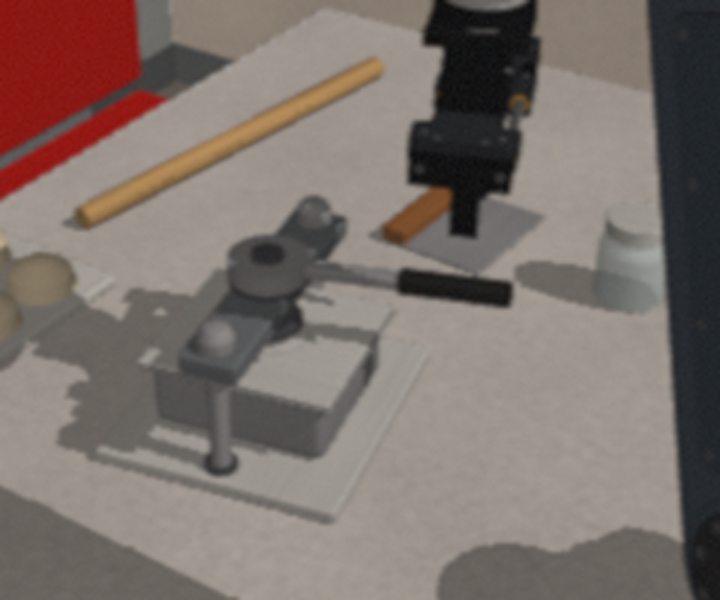

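The gripper (tips at (463,237) in the crop) hangs over the grip centre at (455,288), with the fingers on either side. I'll descend and close.

```bash
python3 -m pendant '[[-0.2,[-1,0,41],0],[-0.2,[-1,0,81],0],[-0.2,[-1,0,81],0],[-0.2,[-1,0,81],0],[1,[-1,0,81],0],[1,[-1,0,81],0],[1,[-1,0,81],0],[1,[-1,0,81],0],[1,[-1,0,81],0]]' 8
python3 - <<'E'
from h import *
s=status.read_state();m=R.from_quat(s['ee_rot']).as_matrix();psi=np.arctan2(m[1,0],m[0,0]);p=s['ee_pos'];P=np.array([.611,-.034])
d=P-p[:2];print(psi,np.arctan2(d[1],d[0]),np.linalg.norm(d))
r=.162
for a in np.arange(0,1.4,.12):
    print(round(a,2),(r*1000*np.array([1-np.cos(a),-np.sin(a)])).round(0))
E
```

```text
t: 2.45
ee_pos: [0.4603, -0.0925, 0.1421]
ee_rot: [0.983, 0.182, 0.0, 0.0]
wrist_force: [-0.8, 0.6, -0.1]
gripper_width: 0.232
finger_force: 0.2
0.3669764007168591 0.37058837633762004 0.16166404602023307
0.0 [ 0. -0.]
0.12 [  1. -19.]
0.24 [  5. -39.]
0.36 [ 10. -57.]
0.48 [ 18. -75.]
0.6 [ 28. -91.]
0.72 [  40. -107.]
0.84 [  54. -121.]
0.96 [  69. -133.]
1.08 [  86. -143.]
1.2 [ 103. -151.]
1.32 [ 122. -157.]
```

```bash
python3 -m pendant '[[1,[0,0,0],0],[1,[0,0,0],0],[1,[1,-19,0],0.12],[1,[5,-39,0],0.24],[1,[10,-57,0],0.36],[1,[18,-75,0],0.48],[1,[28,-91,0],0.60]]' 10
python3 - <<'E'
from h import *
s=status.read_state();m=R.from_quat(s['ee_rot']).as_matrix();psi=np.arctan2(m[1,0],m[0,0]);p=s['ee_pos'];P=np.array([.611,-.034])
d=P-p[:2];print(psi,np.arctan2(d[1],d[0]),np.linalg.norm(d),s['moment'],s['q'].round(2))
E
```

```text
t: 3.15
ee_pos: [0.4528, 0.003, 0.142]
ee_rot: [0.993, -0.118, -0.001, 0.0]
wrist_force: [-2.0, 0.3, 7.0]
gripper_width: 0.232
finger_force: 10.1
-0.23692520448250595 -0.22958762363879937 0.16247574579327997 [-0.0224651   0.28514802  0.18734807] [-0.24  0.43  1.93 -0.    0.77  1.57]
```

```bash
python3 -m pendant '[[1,[1,-19,0],0.12],[1,[5,-39,0],0.24],[1,[10,-57,0],0.36],[1,[18,-75,0],0.48],[1,[28,-91,0],0.60],[1,[40,-107,0],0.72],[1,[40,-107,0],0.72],[1,[40,-107,0],0.72]]' 10
cat >> h.py <<'E'
def st():
    s=status.read_state();m=R.from_quat(s['ee_rot']).as_matrix();psi=np.arctan2(m[1,0],m[0,0]);p=s['ee_pos'];P=np.array([.611,-.034])
    d=P-p[:2];print("psi",psi,"handle",np.arctan2(d[1],d[0]),"r",np.linalg.norm(d),"w",.214-np.arctan2(d[1],d[0]),s['moment'].round(2),s['q'].round(2))
E
python3 -c "
from h import *
st()
r=162
for a in np.arange(0.14,2.5,.14): print('[1,[%d,%d,0],%.2f]'%(r-r*np.cos(a),r*np.sin(a),-a),end=',')"
```

```text
t: 3.95
ee_pos: [0.5156, 0.0998, 0.1419]
ee_rot: [0.889, -0.458, -0.002, -0.001]
wrist_force: [-3.8, 7.2, 8.4]
gripper_width: 0.231
finger_force: 10.1
psi -0.9525306881614559 handle -0.9515239396395756 r 0.16437395358796422 w 1.1655239396395756 [1.23 0.66 0.18] [-0.02  0.51  1.76  0.    0.87  2.5 ]
[1,[1,22,0],-0.14],[1,[6,44,0],-0.28],[1,[14,66,0],-0.42],[1,[24,86,0],-0.56],[1,[38,104,0],-0.70],[1,[53,120,0],-0.84],[1,[71,134,0],-0.98],[1,[91,145,0],-1.12],[1,[112,154,0],-1.26],[1,[134,159,0],-1.40],[1,[157,161,0],-1.54],[1,[179,161,0],-1.68],[1,[201,156,0],-1.82],[1,[223,149,0],-1.96],[1,[243,139,0],-2.10],[1,[262,127,0],-2.24],[1,[279,111,0],-2.38],
```

```bash
python3 -m pendant '[[1,[1,22,0],-0.14],[1,[6,44,0],-0.28],[1,[14,66,0],-0.42],[1,[24,86,0],-0.56],[1,[38,104,0],-0.70],[1,[53,120,0],-0.84],[1,[71,134,0],-0.98],[1,[91,145,0],-1.12],[1,[112,154,0],-1.26],[1,[112,154,0],-1.26]]' 10
python3 -c "
from h import *
st()"
```

```text
t: 4.95
ee_pos: [0.4587, -0.0856, 0.1419]
ee_rot: [0.988, 0.152, 0.002, 0.001]
wrist_force: [2.3, 3.3, 5.1]
gripper_width: 0.227
finger_force: 10.1
psi 0.3046268885928128 handle 0.3268105047881635 r 0.16085902025070697 w -0.11281050478816348 [ 0.46 -0.45  0.21] [-0.42  0.45  1.91  0.    0.79  0.84]
```

```bash
python3 -m pendant '[[1,[1,22,0],-0.14],[1,[6,44,0],-0.28],[1,[14,66,0],-0.42],[1,[24,86,0],-0.56],[1,[38,104,0],-0.70],[1,[53,120,0],-0.84],[1,[71,134,0],-0.98],[1,[86,143,0],-1.09],[1,[86,143,0],-1.09]]' 10
python3 - <<'E'
from h import *
from plant import capture
import cv2
st()
p,d=capture("side");cv2.imwrite("pics/s2.png",cv2.resize(p[80:280,180:420,::-1],None,fx=3,fy=3,interpolation=cv2.INTER_CUBIC))
E
```

```text
t: 5.85
ee_pos: [0.5843, -0.1941, 0.1419]
ee_rot: [0.766, 0.642, 0.001, 0.002]
wrist_force: [0.6, -2.1, 4.4]
gripper_width: 0.231
finger_force: 10.0
psi 1.3953296877013603 handle 1.4052843046656247 r 0.16233670150222765 w -1.1912843046656247 [-0.41 -0.2  -0.17] [-0.5   0.61  1.53 -0.    0.99 -0.33]
```

View pics/s2.png

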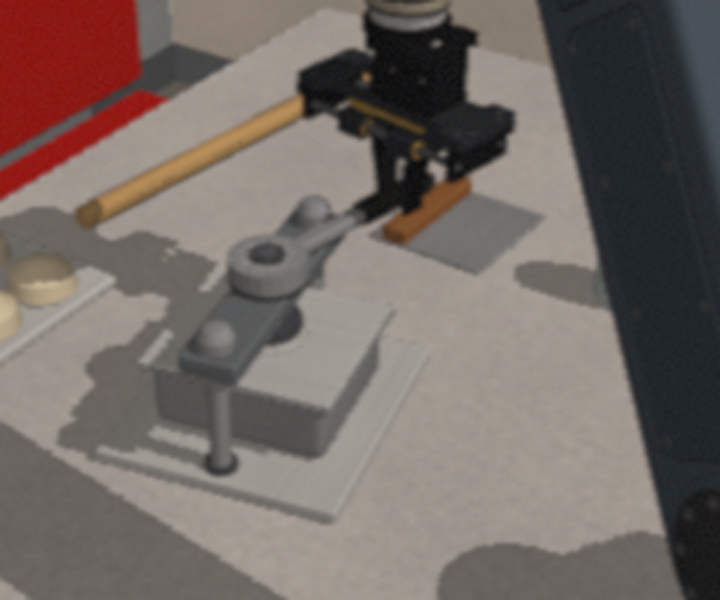

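The wrench head is at (267,255) and the handle now points right-rear past the cap at (315,208), held in the fingers at (400,185). It follows well, so next is the second drive stroke.

```bash
python3 -m pendant '[[1,[1,-19,0],0.12],[1,[5,-39,0],0.24],[1,[10,-57,0],0.36],[1,[18,-75,0],0.48],[1,[28,-91,0],0.60],[1,[40,-107,0],0.72],[1,[54,-121,0],0.84],[1,[69,-133,0],0.96],[1,[86,-143,0],1.08],[1,[103,-151,0],1.2],[1,[103,-151,0],1.2]]' 10
python3 -c "
from h import *
st()"
```

```text
t: 7.0
ee_pos: [0.452, -0.0638, 0.142]
ee_rot: [0.995, 0.096, 0.003, 0.0]
wrist_force: [5.1, -0.2, -2.9]
gripper_width: 0.226
finger_force: 10.0
psi 0.19254853944704706 handle 0.18547696983687262 r 0.1618203636879812 w 0.028523030163127377 [ 0.   -0.99 -0.09] [-0.39  0.44  1.93  0.    0.77  0.99]
```

```bash
python3 -m pendant '[[1,[1,-19,0],0.12],[1,[5,-39,0],0.24],[1,[10,-57,0],0.36],[1,[18,-75,0],0.48],[1,[28,-91,0],0.60]]' 10
python3 -c "
from h import *
st()"
```

```text
t: 7.5
ee_pos: [0.4608, 0.0295, 0.142]
ee_rot: [0.979, -0.203, 0.001, 0.0]
wrist_force: [3.4, -2.0, 1.8]
gripper_width: 0.23
finger_force: 10.2
psi -0.4095983510974567 handle -0.3998541632314241 r 0.16308956784245146 w 0.613854163231424 [-0.29 -0.58  0.27] [-0.18  0.44  1.92 -0.    0.78  1.8 ]
```

```bash
python3 -m pendant '[[1,[1,-19,0],0.12],[1,[5,-39,0],0.24],[1,[10,-57,0],0.36],[1,[18,-75,0],0.48],[1,[26,-88,0],0.57],[1,[26,-88,0],0.57]]' 10
python3 -c "
from h import *
st()"
```

```text
t: 8.1
ee_pos: [0.5151, 0.1001, 0.1417]
ee_rot: [0.884, -0.468, -0.003, 0.003]
wrist_force: [-5.4, -3.9, 11.9]
gripper_width: 0.237
finger_force: 10.1
psi -0.9741187448989783 handle -0.950002676730845 r 0.16482128451847058 w 1.1640026767308451 [-0.6   0.97  0.16] [-0.02  0.51  1.76 -0.    0.88  2.53]
```

```bash
python3 -m pendant '[[1,[1,22,0],-0.14],[1,[6,44,0],-0.28],[1,[14,66,0],-0.42],[1,[24,86,0],-0.56],[1,[38,104,0],-0.70],[1,[53,120,0],-0.84],[1,[71,134,0],-0.98],[1,[91,145,0],-1.12],[1,[112,154,0],-1.26],[1,[112,154,0],-1.26]]' 10
python3 -c "
from h import *
st()"
```

```text
t: 9.1
ee_pos: [0.4561, -0.0812, 0.1418]
ee_rot: [0.99, 0.141, 0.002, 0.001]
wrist_force: [6.5, 3.3, 2.4]
gripper_width: 0.233
finger_force: 10.0
psi 0.2823507796397247 handle 0.29576756813273086 r 0.16196523379963762 w -0.08176756813273087 [ 0.54 -1.03  0.23] [-0.42  0.44  1.91  0.    0.78  0.87]
```

```bash
python3 -m pendant '[[1,[1,22,0],-0.14],[1,[6,44,0],-0.28],[1,[14,66,0],-0.42],[1,[24,86,0],-0.56],[1,[38,104,0],-0.70],[1,[53,120,0],-0.84],[1,[71,134,0],-0.98],[1,[91,145,0],-1.12],[1,[91,145,0],-1.12]]' 10
python3 -c "
from h import *
st()"
python3 -m pendant '[[1,[1,-19,0],0.12],[1,[5,-39,0],0.24],[1,[10,-57,0],0.36],[1,[14,-66,0],0.42],[1,[14,-66,0],0.42]]' 10
python3 -c "
from h import *
st()"
```

```text
t: 10.0
ee_pos: [0.5847, -0.1952, 0.1419]
ee_rot: [0.763, 0.646, -0.001, 0.003]
wrist_force: [-0.7, -8.1, 4.2]
gripper_width: 0.229
finger_force: 10.0
psi 1.4057041037722184 handle 1.4092729836533031 r 0.16329718646488217 w -1.1952729836533031 [-1.32 -0.01 -0.17] [-0.5   0.61  1.53 -0.    0.99 -0.33]
t: 10.5
ee_pos: [0.5259, -0.172, 0.1422]
ee_rot: [0.882, 0.472, 0.004, 0.008]
wrist_force: [15.3, -11.0, -13.8]
gripper_width: 0.231
finger_force: 10.0
psi 0.9823379493147176 handle 1.0181378078641263 r 0.16210860604410973 w -0.8041378078641264 [-1.65 -2.45  0.12] [-0.52  0.54  1.7  -0.    0.88  0.07]
```

```bash
python3 -m pendant '[[1,[0,-5,0],0.03],[1,[0,-5,0],0.03],[1,[0,-5,0],0.03]]' 15
python3 - <<'E'
from h import *
from plant import capture
import cv2
st()
p,d=capture("side");cv2.imwrite("pics/s3.png",cv2.resize(p[130:250,220:380,::-1],None,fx=5,fy=5,interpolation=cv2.INTER_CUBIC))
E
```

```text
t: 10.8
ee_pos: [0.5231, -0.1701, 0.1422]
ee_rot: [0.888, 0.459, 0.005, 0.009]
wrist_force: [15.0, -11.5, -13.0]
gripper_width: 0.236
finger_force: 15.1
psi 0.9539059435761673 handle 0.9972200701825396 r 0.16205604863014184 w -0.7832200701825396 [-1.68 -2.39  0.31] [-0.52  0.53  1.71 -0.    0.88  0.1 ]
```

View pics/s3.png

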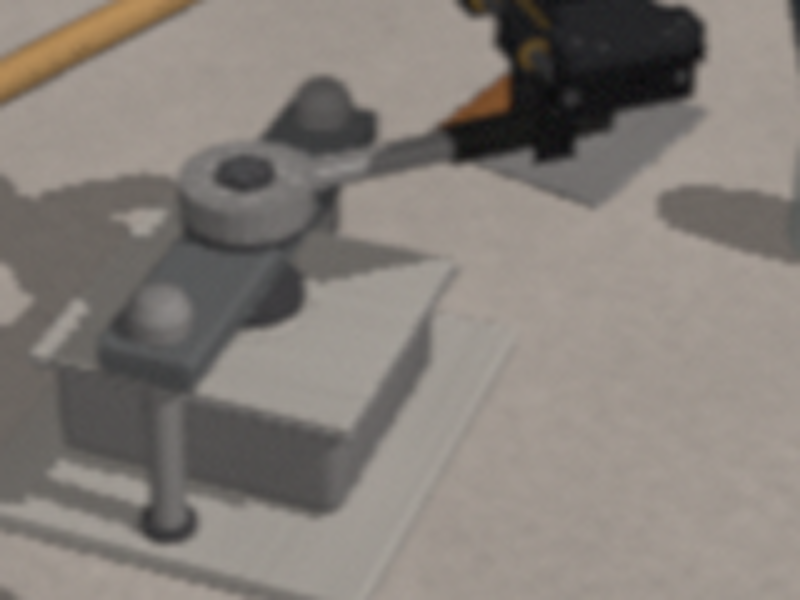

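The head is at (240,175), the pad shows at (275,295) close to the lid, and the fingers are on the grip at (545,140). I need to know whether this is the hard stop, so I'll push a little further.

```bash
python3 -m pendant '[[1,[0,-8,0],0.05],[1,[0,-8,0],0.05],[1,[0,-8,0],0.05]]' 30
python3 -c "
from h import *
st()"
python3 -m pendant '[[1,[0,-8,0],0.05],[1,[0,-8,0],0.05],[1,[0,-8,0],0.05]]' 30
python3 -c "
from h import *
st()"
```

```text
t: 11.15
ee_pos: [0.517, -0.1659, 0.1422]
ee_rot: [0.899, 0.437, 0.005, 0.009]
wrist_force: [16.3, -11.7, -13.6]
gripper_width: 0.236
finger_force: 30.3
psi 0.9052176259921696 handle 0.9516285567820342 r 0.16200684513208696 w -0.7376285567820342 [-1.76 -2.45  0.48] [-0.52  0.52  1.73 -0.    0.87  0.15]
t: 11.45
ee_pos: [0.5115, -0.1618, 0.1422]
ee_rot: [0.91, 0.415, 0.006, 0.01]
wrist_force: [17.3, -14.0, -15.4]
gripper_width: 0.229
finger_force: 30.6
psi 0.8560362621078061 handle 0.909117082536224 r 0.1619259753890308 w -0.6951170825362241 [-1.96 -2.66  0.62] [-0.51  0.52  1.75 -0.    0.85  0.2 ]
```

```bash
python3 - <<'E'
from h import *
from plant import capture
import cv2
p,d=capture("side");a=cv2.resize(p[130:230,220:360,::-1],None,fx=4,fy=4,interpolation=cv2.INTER_CUBIC)
p,d=capture("top");b=cv2.resize(p[150:250,260:400,::-1],None,fx=4,fy=4,interpolation=cv2.INTER_CUBIC)
cv2.imwrite("pics/s4.png",np.vstack([a,b])[:,:][0:800] if 0 else cv2.resize(np.hstack([a,b]),(800,286)))
E
```

```text
(no output)
```

View pics/s4.png

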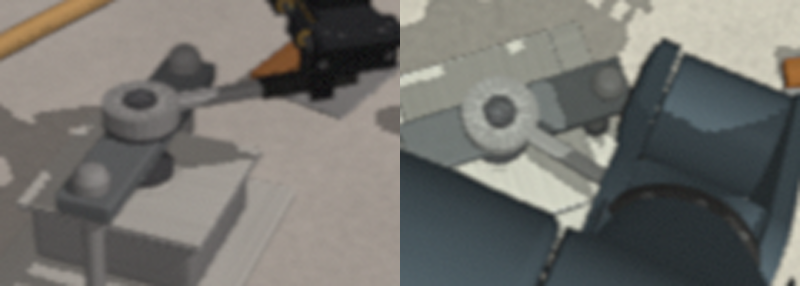

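Left (side): the handle runs from the head (140,100) to the fingers at (300,85). Right (top): the head is at (498,112) and the handle is visible to about (600,190), where the arm hides it. I'll compare the handle's angle with the tool's.

```bash
python3 - <<'E'
from h import *
P=px("top",260+98/2.857,150+112/2.857,.167)
for u,v in [(600,188),(570,166),(545,147)]:
    q=px("top",260+(u-400)/2.857,150+v/2.857,.158);d=P-q;print(q,np.arctan2(d[1],d[0]))
print(P)
E
```

```text
[ 0.53602729 -0.11537209  0.158     ] 0.8277507337857181
[ 0.55866144 -0.09134174  0.158     ] 0.8329141951944549
[ 0.57827058 -0.07124308  0.158     ] 0.8521024980184162
[ 0.6121696  -0.03249069  0.167     ]
```

```bash
python3 -m pendant '[[1,[0,-8,0],0.08],[1,[1,-16,0],0.13],[1,[1,-16,0],0.13]]' 30
python3 -c "
from h import *
st()"
python3 -m pendant '[[1,[0,-8,0],0.06],[1,[1,-16,0],0.12],[1,[1,-16,0],0.12]]' 30
python3 -c "
from h import *
st()"
```

```text
t: 11.85
ee_pos: [0.5015, -0.1524, 0.1423]
ee_rot: [0.935, 0.355, 0.007, 0.012]
wrist_force: [19.3, -20.0, -21.6]
gripper_width: 0.236
finger_force: 31.0
psi 0.726544511172067 handle 0.8243086241307861 r 0.16132470481953268 w -0.6103086241307861 [-2.83 -2.97  0.64] [-0.51  0.5   1.78 -0.01  0.83  0.34]
t: 12.15
ee_pos: [0.4874, -0.1371, 0.142]
ee_rot: [0.955, 0.297, 0.004, 0.007]
wrist_force: [3.6, 5.1, 9.0]
gripper_width: 0.236
finger_force: 28.3
psi 0.6037990517157628 handle 0.6951701936782007 r 0.1609777411353559 w -0.4811701936782007 [ 0.47 -0.54  0.05] [-0.49  0.49  1.82 -0.    0.82  0.48]
```

```bash
python3 - <<'E'
from h import *
from plant import capture
import cv2
p,d=capture("side");a=cv2.resize(p[130:230,220:360,::-1],None,fx=4,fy=4,interpolation=cv2.INTER_CUBIC)
p,d=capture("top");b=cv2.resize(p[150:250,260:400,::-1],None,fx=4,fy=4,interpolation=cv2.INTER_CUBIC)
cv2.imwrite("pics/s5.png",cv2.resize(np.hstack([a,b]),(800,286)))
E
```

```text
(no output)
```

View pics/s5.png

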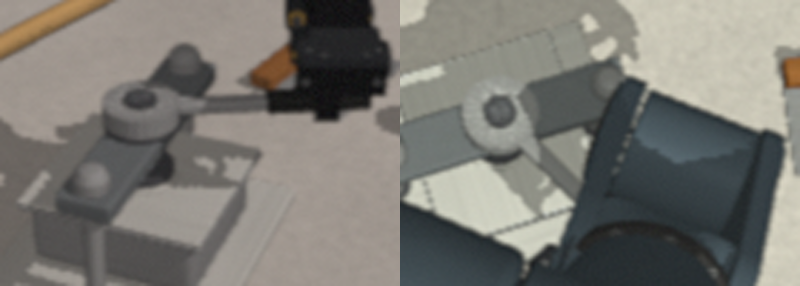

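The handle, from (140,100) to (270,100), is still between the fingers at (325,105) and has followed them. I'll go on with a lighter grip.

```bash
python3 -m pendant '[[1,[0,-8,0],0.12],[1,[1,-16,0],0.18],[1,[1,-16,0],0.18]]' 10
python3 -c "
from h import *
st()"
python3 -m pendant '[[1,[0,-8,0],0.05],[1,[1,-16,0],0.1],[1,[1,-16,0],0.1]]' 10
python3 -c "
from h import *
st()"
```

```text
t: 12.55
ee_pos: [0.4718, -0.1168, 0.1419]
ee_rot: [0.977, 0.212, -0.001, -0.0]
wrist_force: [1.6, -1.6, 3.7]
gripper_width: 0.248
finger_force: 10.6
psi 0.4268184073506839 handle 0.536614758166603 r 0.16193234968449222 w -0.322614758166603 [-0.24 -0.13  0.31] [-0.47  0.47  1.85 -0.    0.82  0.67]
t: 12.85
ee_pos: [0.4659, -0.1049, 0.1418]
ee_rot: [0.986, 0.164, -0.002, 0.002]
wrist_force: [-2.4, -11.1, 2.1]
gripper_width: 0.252
finger_force: 9.9
psi 0.3294415596531806 handle 0.4541744987868324 r 0.16151304494870988 w -0.24017449878683242 [-1.71  0.5   0.16] [-0.45  0.46  1.87 -0.01  0.81  0.79]
```

```bash
python3 -m pendant '[[1,[0,0,0],-0.12],[1,[0,0,0],-0.12]]' 10
python3 -c "
from h import *
st()"
python3 -m pendant '[[1,[0,-8,0],0.05],[1,[1,-16,0],0.1],[1,[1,-16,0],0.1]]' 10
python3 -c "
from h import *
st()"
```

```text
t: 13.05
ee_pos: [0.4665, -0.1057, 0.1416]
ee_rot: [0.975, 0.223, -0.002, 0.002]
wrist_force: [-1.8, -8.6, 3.7]
gripper_width: 0.225
finger_force: 10.0
psi 0.45067464930027223 handle 0.4604587937013353 r 0.16128943595414255 w -0.2464587937013353 [-1.61  0.4   0.18] [-0.45  0.46  1.87 -0.01  0.81  0.67]
t: 13.35
ee_pos: [0.4608, -0.0922, 0.1416]
ee_rot: [0.985, 0.174, -0.001, 0.004]
wrist_force: [-3.2, -16.6, -1.4]
gripper_width: 0.233
finger_force: 9.9
psi 0.3498527978927498 handle 0.36936757920149893 r 0.1610855616216621 w -0.15536757920149893 [-2.83  0.6   0.09] [-0.43  0.45  1.89 -0.01  0.79  0.8 ]
```

```bash
python3 -m pendant '[[1,[0,-8,0],0.05],[1,[0,-8,0],0.05]]' 10
python3 -c "
from h import *
st()"
python3 -m pendant '[[1,[0,-8,0],0.05],[1,[0,-8,0],0.05]]' 10
python3 -c "
from h import *
st()"
python3 -m pendant '[[1,[0,-8,0],0.05],[1,[0,-8,0],0.05]]' 10
python3 -c "
from h import *
st()"
```

```text
t: 13.55
ee_pos: [0.4585, -0.0856, 0.1416]
ee_rot: [0.989, 0.15, -0.001, 0.005]
wrist_force: [-3.1, -19.7, -1.7]
gripper_width: 0.235
finger_force: 9.8
psi 0.30032378440722024 handle 0.3261462152112184 r 0.16098074646410385 w -0.1121462152112184 [-3.27  0.57  0.1 ] [-0.42  0.45  1.9  -0.01  0.79  0.86]
t: 13.75
ee_pos: [0.4566, -0.0784, 0.1416]
ee_rot: [0.992, 0.125, -0.001, 0.005]
wrist_force: [-3.4, -21.6, -2.3]
gripper_width: 0.301
finger_force: 9.7
psi 0.2504518004730097 handle 0.2803068455825147 r 0.16066819790357265 w -0.06630684558251468 [-3.55  0.52  0.02] [-0.41  0.45  1.91 -0.01  0.78  0.92]
t: 13.95
ee_pos: [0.4555, -0.0707, 0.1416]
ee_rot: [0.995, 0.1, 0.0, 0.005]
wrist_force: [-1.2, -21.3, -4.6]
gripper_width: 0.461
finger_force: 9.7
psi 0.1999921144941367 handle 0.23188082374834842 r 0.15973266191800062 w -0.01788082374834843 [-3.41  0.21  0.  ] [-0.39  0.44  1.92 -0.01  0.78  0.99]
```

```bash
python3 -m pendant '[[0,[0,5,0],0],[-0.3,[0,10,0],0],[-0.3,[0,10,0],0],[-0.3,[0,10,0],0],[-0.3,[0,10,-40],0],[-0.3,[0,10,-80],0],[-0.3,[0,10,-80],0]]' 10
python3 - <<'E'
from h import *
from plant import capture
import cv2
st()
p,d=capture("side");cv2.imwrite("pics/s6full.png",p[:,:,::-1])
a=cv2.imread("pics/side0.png")
f=lambda q:cv2.resize(q[150:220,225:315],(400,311),interpolation=cv2.INTER_CUBIC)
cv2.imwrite("pics/s6.png",np.hstack([f(a),f(p[:,:,::-1].copy())]))
# expected pixel of pad lower edge at near side for given bottom heights
c=get_calibration("side")['xyz'];P=np.array([.611,-.034]);
t=np.linspace(0,2*np.pi,200)
for z in (.088,.092,.096):
    e=np.array([proj("side",[P[0]+.03*np.cos(k),P[1]+.03*np.sin(k),z]) for k in t]);i=e[:,1].argmax();print(z,"lowest",e[i].round(1),"rightmost",e[e[:,0].argmax()].round(1))
E
```

```text
t: 14.65
ee_pos: [0.4581, -0.076, 0.225]
ee_rot: [0.995, 0.098, 0.003, 0.001]
wrist_force: [1.2, 0.0, -0.4]
gripper_width: 0.647
finger_force: 0.0
psi 0.19584052811757732 handle 0.2678450764410375 r 0.15855969275285317 w -0.053845076441037504 [-0.03 -0.04  0.  ] [-0.41  0.31  1.82  0.    1.01  0.97]
0.088 lowest [270.5 196.3] rightmost [282.2 189.6]
0.092 lowest [270.5 195. ] rightmost [282.2 188.4]
0.096 lowest [270.5 193.8] rightmost [282.2 187.1]
```

View pics/s6.png

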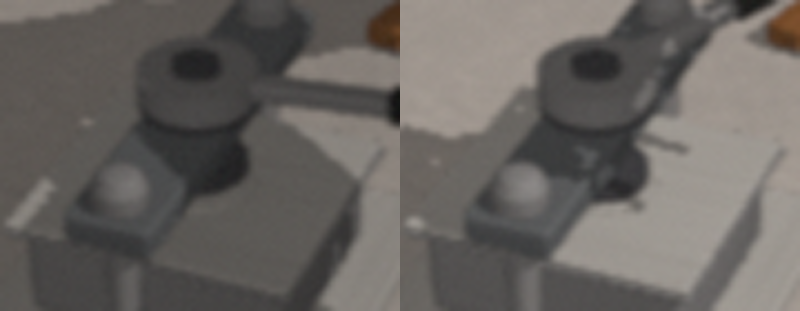

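Left is the start, right is now. The pad's lower edge went from (205,190) to (620,200), about 2.3 px down, which matches nearly full travel. After release the wrench sprang back to the rear right, with its black grip near (755,5). I'll locate it from depth and do a clean confirming stroke.

```bash
cat >> h.py <<'E'
def findh():
    from plant import capture
    for n in("top","side"):
        im,d=capture(n);c=get_calibration(n);v,u=np.mgrid[:420,:560]
        X=np.stack([(u-c['cx'])/c['fx']*d,(v-c['cy'])/c['fy']*d,d],-1).reshape(-1,3)
        W=R.from_quat(c['attitude']).apply(X)+c['xyz'];dx=W[:,:2]-[.612,-.034];r=np.hypot(*dx.T)
        k=(d.ravel()>0)&(W[:,2]>.145)&(W[:,2]<.172)&(r>.06)&(r<.21);a=np.arctan2(-dx[k,1],-dx[k,0])
        h,e=np.histogram(a,bins=np.arange(-3.1,3.15,.1));i=h.argsort()[::-1][:6];print(n,[(round(e[j]+.05,2),int(h[j]),round(float(np.median(r[k][(a>=e[j])&(a<e[j+1])])),3)) for j in i])
        b=(W[:,2]>.08)&(W[:,2]<.1)&(r<.09);
E
python3 -c "
from h import *
findh()"
```

```text
top [(np.float64(1.45), 173, 0.161), (np.float64(1.35), 61, 0.176), (np.float64(-1.35), 49, 0.106), (np.float64(1.75), 47, 0.104), (np.float64(1.85), 44, 0.104), (np.float64(-1.25), 36, 0.104)]
side [(np.float64(1.35), 144, 0.117), (np.float64(1.45), 66, 0.109), (np.float64(-1.35), 52, 0.116), (np.float64(1.75), 36, 0.096), (np.float64(-1.45), 32, 0.114), (np.float64(1.85), 31, 0.095)]
```

```bash
python3 -c "
from h import *
psi=1.425;P=np.array([.612,-.034])
t=P-.163*np.array([np.cos(psi),np.sin(psi)]);print(t,shift([*t,.225],psi))"
```

```text
[ 0.5883193  -0.19527066] (array([107.4, 144.3,  -5. ]), np.float64(-1.229))
```

```bash
python3 -m pendant '[[-0.3,[107,144,0],-1.23],[-0.3,[107,144,0],-1.23],[-0.3,[107,144,0],-1.23],[-0.3,[107,144,0],-1.23],[-0.3,[107,144,0],-1.23],[-0.3,[107,144,0],-1.23],[-0.3,[107,144,0],-1.23],[-0.3,[107,144,0],-1.23],[-0.3,[107,144,0],-1.23],[-0.3,[107,144,0],-1.23],[-0.3,[107,144,0],-1.23]]' 20
python3 -c "
from h import *
st();findh();print(status.read_state()['ee_pos'])"
```

```text
t: 15.9
ee_pos: [0.5887, -0.1953, 0.2196]
ee_rot: [0.756, 0.654, -0.001, -0.002]
wrist_force: [-0.6, 0.4, -1.0]
gripper_width: 0.655
finger_force: 0.0
psi 1.4258114539870679 handle 1.4330940006302908 r 0.1627961004942876 w -1.2190940006302908 [-0.03 -0.05 -0.02] [-0.5   0.53  1.45  0.    1.17 -0.36]
top [(np.float64(1.45), 50, 0.085), (np.float64(1.35), 49, 0.085), (np.float64(1.75), 46, 0.105), (np.float64(1.85), 43, 0.104), (np.float64(1.55), 16, 0.071), (np.float64(1.65), 15, 0.104)]
side [(np.float64(1.35), 208, 0.132), (np.float64(1.45), 108, 0.131), (np.float64(-1.35), 53, 0.115), (np.float64(1.75), 37, 0.097), (np.float64(1.85), 34, 0.094), (np.float64(-1.45), 32, 0.115)]
[ 0.5891954  -0.19559173  0.22048162]
```

```bash
python3 -m pendant '[[-0.3,[0,0,40],0],[-0.3,[0,0,79],0],[-0.3,[0,0,79],0],[1,[0,0,79],0],[1,[0,0,79],0],[1,[0,0,79],0],[1,[0,0,79],0],[1,[0,0,79],0]]' 25
python3 -c "
from h import *
st()"
python3 -m pendant '[[1,[0,-13,0],0.08],[1,[2,-26,0],0.16],[1,[2,-26,0],0.16]]'
python3 -c "
from h import *
st()"
python3 -m pendant '[[1,[0,-13,0],0.08],[1,[0,-13,0],0.08]]'
python3 -c "
from h import *
st()"
```

```text
t: 16.8
ee_pos: [0.5903, -0.1962, 0.1437]
ee_rot: [0.756, 0.654, 0.0, 0.001]
wrist_force: [-1.7, -0.3, 0.4]
gripper_width: 0.28
finger_force: 0.2
psi 1.4268379928861046 handle 1.4436407683024892 r 0.16356707439773144 w -1.2296407683024893 [-0.04 -0.04  0.11] [-0.5   0.62  1.51 -0.    1.01 -0.36]
t: 17.1
ee_pos: [0.5649, -0.191, 0.1437]
ee_rot: [0.806, 0.592, 0.001, 0.002]
wrist_force: [2.9, -1.2, 0.4]
gripper_width: 0.225
finger_force: 24.9
psi 1.265871169345807 handle 1.2853247730239106 r 0.16361626991329148 w -1.0713247730239106 [-0.3  -0.36 -0.13] [-0.51  0.59  1.58 -0.    0.97 -0.21]
t: 17.3
ee_pos: [0.554, -0.1872, 0.1437]
ee_rot: [0.829, 0.56, 0.002, 0.002]
wrist_force: [5.4, -1.3, 0.1]
gripper_width: 0.229
finger_force: 25.0
psi 1.1885846146157546 handle 1.2144690924171855 r 0.16350114818862624 w -1.0004690924171855 [-0.22 -0.8   0.16] [-0.52  0.57  1.61  0.    0.95 -0.14]
```

```bash
for i in 1 2 3; do python3 -m pendant '[[1,[0,-8,0],0.05],[1,[0,-8,0],0.05],[1,[0,-8,0],0.05]]' >/dev/null; python3 -c "
from h import *
st();s=status.read_state();print(s['wrist_force'].round(1),s['gripper_width'])"; done
```

```text
psi 1.141031383463619 handle 1.1752769964676293 r 0.16343016163867896 w -0.9612769964676293 [-0.16 -0.93  0.45] [-0.52  0.56  1.63  0.    0.94 -0.09]
[ 5.6 -0.9  2.1] 0.2290391962282983
psi 1.091690528534714 handle 1.1331080069416657 r 0.1633359412566603 w -0.9191080069416657 [-0.21 -1.18  0.59] [-0.52  0.56  1.65  0.    0.93 -0.04]
[ 7.9 -1.8  0.5] 0.2238131527782926
psi 1.0418633345515753 handle 1.092749072904833 r 0.1631921367912541 w -0.8787490729048331 [-0.28 -1.51  0.68] [-0.52  0.55  1.67  0.    0.91  0.01]
[ 9.5 -2.3 -1.6] 0.23170368272538744
```

Force climbs steadily like a spring (earlier up to 28 N, against 2 N for driving) and the wrench springs back when released. The screw is at its stop. I'll back off gently, then release.

```bash
python3 -m pendant '[[1,[1,15,0],-0.08],[1,[3,30,0],-0.17],[1,[6,45,0],-0.26],[1,[6,45,0],-0.26],[-0.2,[6,45,0],-0.26],[-0.2,[6,45,0],-0.26],[-0.2,[6,45,0],-0.26],[-0.2,[6,45,-45],-0.26],[-0.2,[6,45,-90],-0.26],[-0.2,[6,45,-130],-0.26],[-0.2,[6,45,-130],-0.26]]'
python3 -c "
from h import *
st();findh();print(shift([.30,-.50,.27],.4))"
```

```text
t: 19.3
ee_pos: [0.5752, -0.1959, 0.279]
ee_rot: [0.797, 0.604, 0.003, 0.006]
wrist_force: [0.8, -0.1, 0.1]
gripper_width: 0.597
finger_force: 0.0
psi 1.2973295303698378 handle 1.3530660775589671 r 0.16581781903082377 w -1.1390660775589672 [-0.04 -0.16 -0.02] [-0.51  0.44  1.42  0.    1.27 -0.24]
top [(np.float64(1.35), 60, 0.089), (np.float64(1.75), 47, 0.104), (np.float64(-1.35), 47, 0.105), (np.float64(1.25), 44, 0.083), (np.float64(1.85), 43, 0.105), (np.float64(-1.25), 35, 0.104)]
side [(np.float64(1.25), 180, 0.132), (np.float64(1.35), 141, 0.139), (np.float64(-1.35), 52, 0.116), (np.float64(1.75), 35, 0.097), (np.float64(-1.45), 32, 0.116), (np.float64(1.85), 31, 0.096)]
(array([-367.9, -179.2,    3.2]), np.float64(0.897))
```

```bash
python3 -m pendant '[[-0.2,[-368,-179,0],0],[-0.2,[-368,-179,0],0],[-0.2,[-368,-179,0],0],[-0.2,[-368,-179,0],0],[-0.2,[-368,-179,0],0],[-0.2,[-368,-179,0],0],[-0.2,[-368,-179,0],0],[-0.2,[-368,-179,0],0],[-0.2,[-368,-179,0],0],[-0.2,[-368,-179,0],0],[-0.2,[-368,-179,0],0]]'
python3 - <<'E'
from h import *
from plant import capture
import cv2
p,d=capture("side");a=cv2.resize(p[150:220,225:315,::-1],(400,311),interpolation=cv2.INTER_CUBIC)
p,d=capture("top");b=cv2.resize(p[:,:,::-1],(400,300));b=cv2.copyMakeBorder(b,0,11,0,0,0)
cv2.imwrite("pics/s7.png",np.hstack([a,b]))
E
```

```text
t: 20.5
ee_pos: [0.3002, -0.4982, 0.2709]
ee_rot: [0.797, 0.604, 0.001, -0.002]
wrist_force: [0.3, 0.1, 0.6]
gripper_width: 0.601
finger_force: 0.0
```

View pics/s7.png

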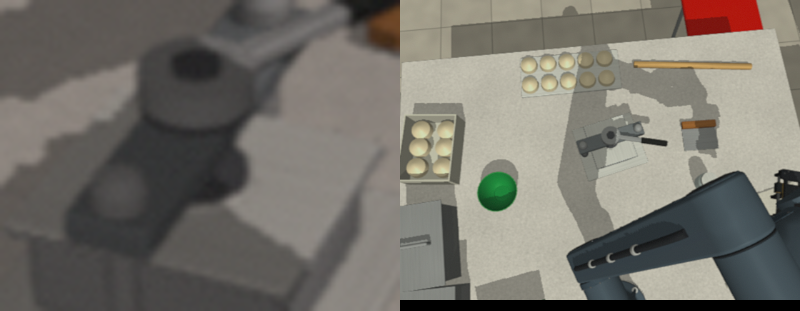

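The pad's lower edge sits at about (220,200), on the lid. The wrench is free at rest, the bowl (497,191) and scraper (698,133) are unmoved, and the jar is hidden behind the arm, which never came near it. I'm handing in.

```bash
python3 -c "
from plant import workorder
print(workorder.job_done())"
```

```text
the job is handed in; nothing more can be done
None
```

I drove the screw press until the wrench resisted firmly (up to about 28 N against the usual 2 N), then released the wrench and handed the job in at about 20.6 s. The images show the pad down on the lid to within about a pixel (roughly 3 mm), so "fully home" rests mainly on that resistance. The bowl and scraper are unmoved; the jar was hidden behind the arm in the last picture, but the robot never felt any contact near it.

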